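Fit a spare module into a packed module rack

TASK

Lift the spare grey module out of the test dock, stand it upright on the open bench and let go, so that you can take it again by its two narrow edges. Then put it into the packed rack immediately to the right (as seen from the robot) of the module with the handle on top: slide the row apart there without lifting any of its modules out of the rack, and lower the spare upright between the neighbours down to the rack floor, without dropping it. All five modules must end up standing upright in the rack; leave the orange plug and the black tape roll lying where they are.

Things in the scene. Friction and masses are not known exactly. Their poses are not given: they have to be found in the camera images.
- spare: the spare module: grey upright box, 50 mm deep (its x), 30 mm thick (its y), 80 mm high, 0.1 to 0.21 kg, standing in the test dock at the start; origin at the centre of its underside, z up. Its broad faces (50 wide, normal along y) are 30 apart; its narrow edges (30 wide, normal along x, with screws and slots) are 50 apart
- dock: test dock fixed to the bench: aluminium plate 90 (x) x 56 (y) mm, floor 6 mm up. Two guards, 12 thick (x), 36 wide (y), 84 mm high above the bench, stand 3 mm off the spare's narrow edges; its broad faces are free above lips 11 mm high, so it is held by these and pulled straight up. Origin on the bench under its centre; axes as the spare's
- rack: aluminium rack fixed to the bench; origin on the bench under its centre. y runs along the row (+y left seen from the robot), x away from the robot. Floor 8 mm up; inside y -82 to 82, x -29 to 29 mm. Lips front and back 5 thick, 16 high; end cheeks 8 thick, 60 high. Four 30 mm modules stand 2 mm apart, 15-23 mm free at each end; pushed fully apart they leave a 44 mm gap. They slide at under 3 N
- head: the module with the handle: body like the others (50 x 30 x 80 mm, 0.15 kg), with a dark bridge handle on top (bar along x, 42 x 10 mm, top 96 mm above its underside). Never the rightmost at the start. Dragged by the top, a module may tip in the grip: hold it firmly, raised a little (2 mm). Origin at the centre of its underside, axes as the rack
- row_a: plain grey module of the row, same size and look as the spare (30 thick along its y, 50 deep along its x, 80 high, 0.15 kg); origin at the centre of its underside, z up
- row_b: plain grey module of the row, same size and look as the spare (30 thick along its y, 50 deep along its x, 80 high, 0.15 kg); origin at the centre of its underside, z up
- row_c: plain grey module of the row, same size and look as the spare (30 thick along its y, 50 deep along its x, 80 high, 0.15 kg); origin at the centre of its underside, z up
- plug: bystander: orange plug housing 69 x 45 x 21 mm, loose, behind the rack and dock; origin under its centre
- tape: bystander: black tape roll 72 x 74 x 19 mm lying flat, loose, at the front left of the bench; origin under its centre
Things that resemble listed ones, but are neither listed nor needed, are in the scene too. What is shaped like the row_a but pink or yellow is not meant. What is shaped like the head but yellow is not meant.

How it is judged:
On the way:
1. the spare, out of the dock, stands upright on the open bench, let go and at rest (horizontal distance between spare and dock above 0.07 m and height (world z) of spare between -0.004 and 0.004 m and angle between spare's own z axis and vertical below 0.1 rad and contact force between the fingers and spare below 0.05 N and linear speed of spare below 0.02 m/s), for 0.2 s.
At the end, for the whole second after the job is handed in: All five modules stand upright (within 0.12 rad) and at rest on the rack floor (within 4 mm), within 12 mm of its long centre line; the spare is square to it (0.2 rad, either way round), its centre 25 to 50 mm to the right of that of the module with the handle (z of spare in the frame of rack between 0.004 and 0.012 m and x of spare in the frame of rack between -0.012 and 0.012 m and y of spare in the frame of rack between -0.09 and 0.09 m and angle between each of spare, row_a, head, row_b, row_c's own z axis and vertical below 0.12 rad and linear speed of each of spare, row_a, head, row_b, row_c below 0.02 m/s and angle between the y axis of spare and the y axis of rack, either way round below 0.2 rad and y of spare in the frame of head between -0.05 and -0.025 m and z of row_a in the frame of rack between 0.004 and 0.012 m and x of row_a in the frame of rack between -0.012 and 0.012 m and y of row_a in the frame of rack between -0.09 and 0.09 m and z of head in the frame of rack between 0.004 and 0.012 m and x of head in the frame of rack between -0.012 and 0.012 m and y of head in the frame of rack between -0.09 and 0.09 m and z of row_b in the frame of rack between 0.004 and 0.012 m and x of row_b in the frame of rack between -0.012 and 0.012 m and y of row_b in the frame of rack between -0.09 and 0.09 m and z of row_c in the frame of rack between 0.004 and 0.012 m and x of row_c in the frame of rack between -0.012 and 0.012 m and y of row_c in the frame of rack between -0.09 and 0.09 m); the robot touches nothing.
It fails at once if a module of the row is lifted more than 25 mm off the rack floor or tipped by more than 0.5 rad (z of any of row_a, head, row_b, row_c in the frame of rack above 0.033 m or angle between any of row_a, head, row_b, row_c's own z axis and vertical above 0.5 rad).
It fails at once if the spare is let go over the rack with its underside more than 20 mm above the rack floor (horizontal distance between spare and rack below 0.11 m and height (world z) of spare above 0.028 m and contact force between the fingers and spare below 0.02 N).
It fails at once if the plug or the tape roll is moved more than 30 mm (distance of any of plug, tape from where it was at the start of the episode above 0.03 m).
It also fails if it takes over 72 s, if anything falls off the work surface, if the arm or the gripper's body presses on something with over 40 N, if the wrist force passes 120 N, or if a joint passes its speed limit or range.

ROBOT

A 6-joint arm with a two-finger parallel gripper is mounted at the origin on a cart in front of the work surface, level with it; the furniture and walls round the work are solid. World frame = base frame: x ahead of the robot, y to its left, z up, the work surface at z = 0. Lengths are in m, angles in rad, forces in N, time in s.
With the tool pointing down it reaches from about 0.225 to 0.875 m from the base axis. Payload 3.4 kg.
Tool frame: the origin (TCP) lies between the finger pads; the fingertips stand 19 mm ahead of it and the grasp point (between the pads) is the TCP; z points along the fingers, y is the line along which they close (so a half turn about z gives the same grasp; the last joint's range is limited). The gripper opens to 85 mm and grips with 20 to 120 N. Pads are 22 mm wide; open, the fingers measure 114 mm over their backs; the gripper's body (76 mm by 85 mm) begins 54 mm behind the grasp point. The pads swing forward as they close: fully open they stand 13 mm farther back than shut.
Start: joints at [-1.427, 0.276, 1.505, -0, 1.361, -0.121], TCP at [0.15, -0.555, 0.25] pointing down, gripper open.
Joint ranges: [-2.89, 2.89], [-0.75, 2.08], [0.22, 2.7], [-1.18, 4.32], [0.11, 2.71], [-2.7, 2.7]. Speed limits (rad/s): [2.57, 2.57, 3.14, 3.14, 3.14, 3.14].

INTERFACE

Orientations are given as a unit quaternion [w, x, y, z].
In Python, from rig import get_state, imaging, ticket gives the robot as it stands. The module is installed in compiled form; this text tells all that it offers.
- The arm moves only by the shell command python3 -m inch 'ROWS' [FORCE]. ROWS is JSON, a list of rows, each an object with "claw": the opening, from -1 (shut) to 1 (fully open); "travel": the shift along the world's x, y, z in units of 200 mm (1.0 is 200 mm), a list of three; "turn": the turn about the world's z in units of 180 degrees (1.0 is 180 degrees). A call has 1 to 5 rows; each row is the pose to reach, as a shift and turn from the pose commanded when the call began, turning the shorter way round; what a row does not reach only later rows make up. A row lasts 1/10 s, in which the tool goes at most 50 mm and 8.59 degrees, less where a joint would pass 70% of its speed; a pose out of reach is approached as far as the arm can. A call with a number of a shift or a turn outside -1 to 1 is refused whole. A call with a gripper value outside its range is refused whole. The fingers move at their own pace and stop on an object; FORCE is the grip in N (left out, the last holds). Time passes only in rows, so rows that repeat a pose let the fingers close. It gives the time, the measured TCP pose, the force, the opening and the grip force at its end, in the units of the state.
- get_state(): the state, without advancing time (a new reading comes with each control period).
- imaging.get_image(name): name is "side" or "top"; returns the picture (400x640x3 uint8, red, green, blue); there is no depth.
- imaging.camera_params(name): a dict with "camera_matrix" (3x3 intrinsics, pixels), "cam_to_world" (4x4, takes a point from camera to world coordinates). Camera axes: x right, y down, z forward; pixel columns grow to the right and rows downward; lengths in m; the calibration is good to about 2 mm. A picture is of the moment at which its call begins. camera_params takes no time and is no camera call.
- ticket.sign_off(): hands the job in; it is judged then, once.
The state is a dict: "clock": time; "qpos": joint angles; "qd": joint speeds; "effort": joint torques, N m; "position": TCP position; "ee_rot": TCP orientation; "contact_force": force on the tool from outside, world axes, zero at the start; "moment": the same for the moment, N m; "width": finger opening in m; "gripper_force": force on a finger pad.
Only numpy, scipy, OpenCV 4.12 (cv2) and the standard library are available. Lean on these libraries where they do the work, as an engineer would, in place of code of your own. Each camera call takes 0.05 s, during which the arm holds its last target. There are 200 camera calls.

## Working session

There is one attempt and no reset: what is moved stays moved. The work goes in short steps, Python scripts to look and compute and a shell command to move; the robot and the scene stay as the last step left them, time stands still between calls to the robot, and variables do not carry over. Pictures are saved under pics/ and viewed, at most 10 in all, crops included, and the job is handed in when it is done.

```bash
mkdir -p pics; python3 - <<'E'
from rig import get_state, imaging
import cv2, numpy as np
np.set_printoptions(precision=4,suppress=True)
for n in("top","side"):
    im=imaging.get_image(n); cv2.imwrite(f"pics/{n}0.png",im[:,:,::-1])
    p=imaging.camera_params(n); print(n,np.array(p["camera_matrix"]),np.array(p["cam_to_world"]))
s=get_state(); print(s)
E
```

```text
top [[408.8196   0.     322.3011]
 [  0.     408.8196 199.8487]
 [  0.       0.       1.    ]] [[-0.017  -0.9838  0.1784  0.3369]
 [-0.9996  0.0211  0.021  -0.0244]
 [-0.0245 -0.178  -0.9837  1.1102]
 [ 0.      0.      0.      1.    ]]
side [[420.7552   0.     311.8446]
 [  0.     420.7552 196.178 ]
 [  0.       0.       1.    ]] [[ 0.9927 -0.0654  0.1009  0.4391]
 [-0.1199 -0.604   0.7879 -0.6981]
 [ 0.0094 -0.7943 -0.6074  0.5865]
 [ 0.      0.      0.      1.    ]]
{'clock': 0.1, 'qpos': array([-1.427 ,  0.2766,  1.506 , -0.    ,  1.3607, -0.121 ]), 'qd': array([-0.0006, -0.0025, -0.0021, -0.    ,  0.0001, -0.0015]), 'effort': array([  0.0015, -41.7699, -24.6406,  -0.0002,   0.0059,  -0.    ]), 'position': array([ 0.1504, -0.5545,  0.2495]), 'ee_rot': array([-0.0008,  0.9913,  0.132 , -0.    ]), 'contact_force': array([ 0.1251, -0.4994,  0.3437]), 'moment': array([-0.0735, -0.0324, -0.0136]), 'gripper_force': 0.0, 'width': 0.08571592251779347}
```

View pics/top0.png

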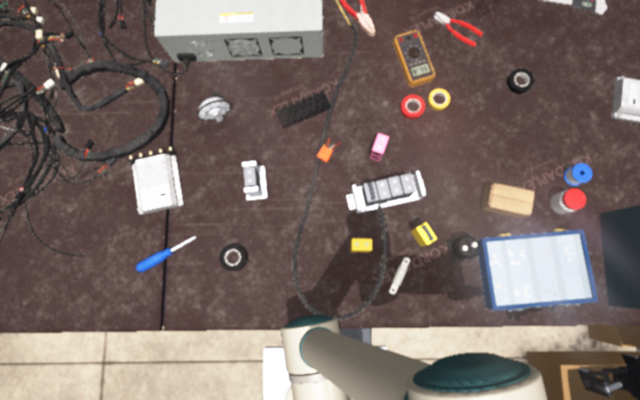

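View pics/side0.png

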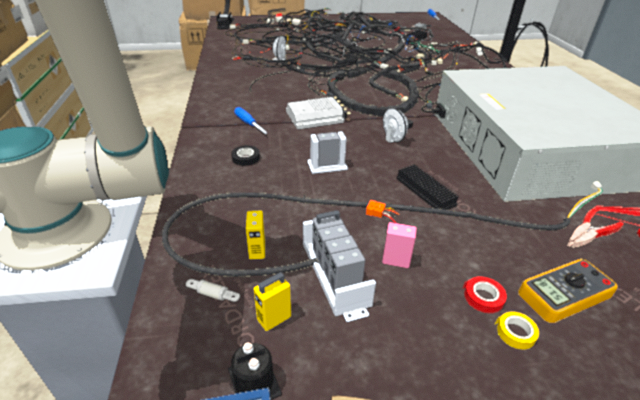

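The top view shows the dock with the spare at about (255,180) and the rack row at about (387,190). In the side view the dock is at (328,152) and the rack at (338,260). Pink (380,147) and yellow (362,244; 425,233) are decoys. I'll enlarge the dock and rack to confirm.

```bash
python3 - <<'E'
import cv2, numpy as np
t=cv2.imread("pics/top0.png"); s=cv2.imread("pics/side0.png")
def c(im,x,y,w,h,W,H): return cv2.resize(im[y:y+h,x:x+w],(W,H),interpolation=cv2.INTER_CUBIC)
a=np.hstack([c(t,235,150,40,60,200,300),c(t,340,160,100,60,500,300)])
b=np.hstack([c(s,300,120,60,60,300,300),c(s,296,200,80,120,200,300),np.zeros((300,200,3),np.uint8)])
cv2.imwrite("pics/crop0.png",np.vstack([a,b]) if a.shape[1]==b.shape[1] else np.vstack([a,b[:,:700]]))
E
```

```text
(no output)
```

View pics/crop0.png

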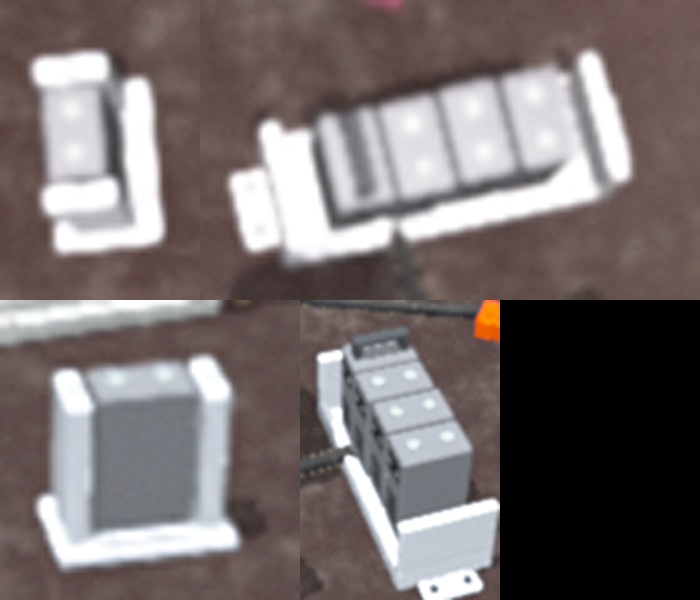

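The head is the leftmost of the row: dark bridge handle at about (371,190) in the top view, no screws on its top. The other three have two light screws each on top and are plain grey. The spare is in the dock at about (249,176). The yellow handled module (425,233) and the pink module are decoys. I'll measure the screw dots in both views.

```bash
cat > h.py <<'E'
import numpy as np, cv2
from rig import imaging
np.set_printoptions(precision=4,suppress=True)
def ray(n,uv):
    p=imaging.camera_params(n); K=np.array(p["camera_matrix"]); T=np.array(p["cam_to_world"])
    return T[:3,3], T[:3,:3]@np.linalg.solve(K,[uv[0],uv[1],1])
def plane(n,uv,z):
    o,d=ray(n,uv); return o+d*(z-o[2])/d[2]
def tri(a,b):
    o1,d1=ray("top",a); o2,d2=ray("side",b)
    s=np.linalg.lstsq(np.c_[d1,-d2],o2-o1,rcond=None)[0]
    p,q=o1+s[0]*d1,o2+s[1]*d2; return (p+q)/2,np.linalg.norm(p-q)
def dot(im,uv,r=2):
    g=cv2.cvtColor(im,cv2.COLOR_BGR2GRAY).astype(float); u,v=np.round(uv).astype(int)
    for _ in range(2):
        w=g[v-r:v+r+1,u-r:u+r+1]; w=np.clip(w-np.median(w),0,None); yy,xx=np.mgrid[-r:r+1,-r:r+1]
        fu,fv=u+(w*xx).sum()/w.sum(),v+(w*yy).sum()/w.sum(); u,v=int(round(fu)),int(round(fv))
    return fu,fv
E
python3 - <<'E'
from h import *
t=cv2.imread("pics/top0.png"); s=cv2.imread("pics/side0.png")
T=[(249,171.6),(249.4,180.4),(382.4,184.8),(384.8,193.2),(395,181.4),(397.6,189.8),(407,179),(409.2,187.4)]
S=[(333.4,135.6),(323,135.6),(340,229.6),(327.2,232),(347.6,240.8),(334.4,244.4),(354.8,254.4),(341.2,257.6)]
P=[]
for i,(a,b) in enumerate(zip(T,S)):
    z=.086 if i<2 else .088
    a,b=dot(t,a),dot(s,b); A,B=plane("top",a,z),plane("side",b,z); X,e=tri(a,b); P.append((A+B)/2)
    print(i,np.array(a),np.array(b),A[:2],B[:2],X,e)
P=np.array(P)
for k in range(4):
    d=P[2*k]-P[2*k+1]; print("centre",(P[2*k]+P[2*k+1])[:2]/2,"len",np.linalg.norm(d),"yaw deg",np.degrees(np.arctan2(d[1],d[0])))
for uv in[(371.4,190)]:print("handle",plane("top",uv,.104))
print("cheeks L,R",plane("top",(356,197.5),.06) ,plane("top",(421,183.5),.06),plane("top",(356.7,198.5),.06))
for n,uv in [("dockbase",(267,180)),("tape",(233,257)),("plug",(326,152)),("pink",(380,147)),("yel",(362,244)),("yelh",(425,233))]: print(n,plane("top",uv,.0)[:2])
E
```

```text
0 [248.837  171.4565] [332.4262 134.4208] [0.6014 0.1866] [0.6014 0.1905] [0.6007 0.1861 0.0885] 0.00017844525727156015
1 [249.3444 179.9778] [322.6984 135.3016] [0.5788 0.185 ] [0.5773 0.1886] [0.5774 0.1844 0.0885] 0.0014915925688847838
2 [381.9029 184.233 ] [339.6144 229.2614] [ 0.5595 -0.1552] [ 0.5592 -0.1525] [ 0.5588 -0.1549  0.0902] 0.0002972442518219317
3 [384.2927 192.9634] [326.8383 231.9401] [ 0.5366 -0.1603] [ 0.5357 -0.157 ] [ 0.5356 -0.1599  0.0907] 0.0009544408745340134
4 [394.0783 181.    ] [347.2365 241.064 ] [ 0.5672 -0.1865] [ 0.567  -0.1838] [ 0.5665 -0.1861  0.0903] 0.0002603964147122618
5 [396.2907 189.8837] [334.0964 244.0542] [ 0.544 -0.191] [ 0.5434 -0.1885] [ 0.5433 -0.1906  0.0901] 0.0005380564765940278
6 [406.2568 178.2432] [354.5584 253.9746] [ 0.5737 -0.2178] [ 0.5733 -0.2155] [ 0.573  -0.2174  0.09  ] 0.0004548573237583898
7 [408.7979 187.4149] [340.8615 257.1385] [ 0.5497 -0.223 ] [ 0.5495 -0.2202] [ 0.549  -0.2225  0.0904] 0.00019698737533504321
centre [0.5897 0.1877] len 0.023451522914106328 yaw deg 4.302109941045252
centre [ 0.5477 -0.1562] len 0.023657479052740935 yaw deg 11.639988763416904
centre [ 0.5554 -0.1875] len 0.023866824534084237 yaw deg 11.18158562141651
centre [ 0.5615 -0.2191] len 0.02443016851313114 yaw deg 11.556502073337654
handle [ 0.5418 -0.1263  0.104 ]
cheeks L,R [ 0.5317 -0.0899  0.06  ] [ 0.5652 -0.2607  0.06  ] [ 0.529  -0.0917  0.06  ]
dockbase [0.5979 0.153 ]
tape [0.3862 0.2438]
plug [ 0.6751 -0.0134]
pink [ 0.686  -0.1657]
yel [ 0.4147 -0.1058]
yelh [ 0.4412 -0.2768]
```

```bash
python3 -m inch '[{"claw":1,"travel":[0.7,0.8,0],"turn":0.2},{"claw":1,"travel":[0.7,0.8,0],"turn":0.2},{"claw":1,"travel":[0.7,0.8,0],"turn":0.2},{"claw":1,"travel":[0.7,0.8,0],"turn":0.2},{"claw":1,"travel":[0.7,0.8,0],"turn":0.2}]' 60
python3 -m inch '[{"claw":1,"travel":[0.7,0.8,0],"turn":0.2},{"claw":1,"travel":[0.7,0.8,0],"turn":0.2},{"claw":1,"travel":[0.7,0.8,0],"turn":0.2},{"claw":1,"travel":[0.7,0.8,0],"turn":0.2},{"claw":1,"travel":[0.7,0.8,0],"turn":0.2}]'
python3 -m inch '[{"claw":1,"travel":[0.555,0.55,0],"turn":0.082},{"claw":1,"travel":[0.555,0.55,0],"turn":0.082},{"claw":1,"travel":[0.555,0.55,0],"turn":0.082},{"claw":1,"travel":[0.555,0.55,0],"turn":0.082},{"claw":1,"travel":[0.555,0.55,0],"turn":0.082}]'
```

```text
clock: 0.6
position: [0.2925, -0.3907, 0.2501]
ee_rot: [-0.001, 0.901, 0.435, 0.001]
contact_force: [0.3, -0.7, -0.4]
width: 0.0852
gripper_force: 0.0
clock: 1.1
position: [0.4327, -0.2319, 0.2501]
ee_rot: [-0.0, 0.722, 0.692, 0.001]
contact_force: [-0.0, -0.2, -0.6]
width: 0.0853
gripper_force: 0.0
clock: 1.6
position: [0.5419, -0.1249, 0.2496]
ee_rot: [-0.0, 0.629, 0.777, -0.001]
contact_force: [-0.5, -1.0, -0.4]
width: 0.0853
gripper_force: 0.0
```

```bash
python3 -m inch '[{"claw":1,"travel":[0,0,-0.25]},{"claw":1,"travel":[0,0,-0.5]},{"claw":1,"travel":[0,0,-0.65]},{"claw":1,"travel":[0,0,-0.7]},{"claw":1,"travel":[0,0,-0.7]}]'
python3 - <<'E'
from h import *
t=imaging.get_image("top")[:,:,::-1];s=imaging.get_image("side")[:,:,::-1]
cv2.imwrite("pics/a.png",np.hstack([cv2.resize(t[130:250,310:430],(400,400)),cv2.resize(s[130:290,250:410],(400,400))]))
E
```

```text
invalid input at $[0]: expected keys claw, travel, turn
```

View pics/a.png

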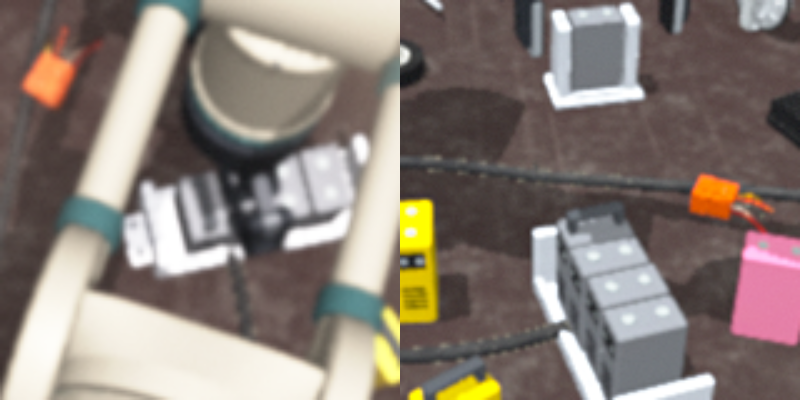

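The move was refused because `turn` is required, so nothing moved. The picture shows the open fingers in the side crop at (530,25) and (675,15), high above the row, and the row is undisturbed. Now I'll descend and grip the head.

```bash
python3 -m inch '[{"claw":1,"travel":[0,0,-0.25],"turn":0},{"claw":1,"travel":[0,0,-0.5],"turn":0},{"claw":1,"travel":[0,0,-0.7],"turn":0},{"claw":1,"travel":[0,0,-0.82],"turn":0},{"claw":1,"travel":[0,0,-0.92],"turn":0}]'
python3 -m inch '[{"claw":-1,"travel":[0,0,0],"turn":0},{"claw":-1,"travel":[0,0,0],"turn":0},{"claw":-1,"travel":[0,0,0],"turn":0},{"claw":-1,"travel":[0,0,0],"turn":0},{"claw":-1,"travel":[0,0,0],"turn":0}]' 60
```

```text
clock: 2.2
position: [0.5392, -0.1267, 0.0646]
ee_rot: [-0.001, 0.631, 0.776, -0.001]
contact_force: [1.0, -0.3, 0.3]
width: 0.0851
gripper_force: 0.0
clock: 2.7
position: [0.5422, -0.1256, 0.0678]
ee_rot: [0.001, 0.63, 0.777, 0.0]
contact_force: [-1.2, -1.2, 4.1]
width: 0.0495
gripper_force: 62.8
```

```bash
python3 -m inch '[{"claw":-1,"travel":[0,0,0.015],"turn":0},{"claw":-1,"travel":[-0.004,0.02,0.015],"turn":0},{"claw":-1,"travel":[-0.008,0.04,0.015],"turn":0},{"claw":-1,"travel":[-0.0125,0.06,0.015],"turn":0},{"claw":-1,"travel":[-0.0125,0.06,0.015],"turn":0}]' 60
python3 -m inch '[{"claw":-1,"travel":[-0.001,0.005,0],"turn":0},{"claw":-1,"travel":[-0.002,0.01,0],"turn":0},{"claw":-1,"travel":[-0.002,0.01,0],"turn":0}]'
python3 -m inch '[{"claw":-1,"travel":[-0.001,0.005,0],"turn":0},{"claw":-1,"travel":[-0.002,0.01,0],"turn":0},{"claw":-1,"travel":[-0.002,0.01,0],"turn":0}]'
```

```text
clock: 3.2
position: [0.5384, -0.112, 0.0691]
ee_rot: [-0.001, 0.629, 0.777, -0.0]
contact_force: [-0.0, 0.0, -1.6]
width: 0.0495
gripper_force: 62.6
clock: 3.5
position: [0.5386, -0.1109, 0.0693]
ee_rot: [-0.0, 0.63, 0.777, 0.0]
contact_force: [0.6, -0.3, -0.6]
width: 0.0496
gripper_force: 62.6
clock: 3.8
position: [0.5383, -0.1095, 0.0693]
ee_rot: [0.0, 0.63, 0.777, -0.0]
contact_force: [0.3, -2.0, -2.7]
width: 0.0494
gripper_force: 62.5
```

```bash
python3 -m inch '[{"claw":-1,"travel":[-0.001,0.005,0],"turn":0},{"claw":-1,"travel":[-0.002,0.01,0],"turn":0},{"claw":-1,"travel":[-0.002,0.01,0],"turn":0}]'
python3 -m inch '[{"claw":-1,"travel":[-0.001,0.005,0],"turn":0},{"claw":-1,"travel":[-0.002,0.01,0],"turn":0},{"claw":-1,"travel":[-0.002,0.01,0],"turn":0}]'
```

```text
clock: 4.1
position: [0.5383, -0.1094, 0.0694]
ee_rot: [0.002, 0.629, 0.777, -0.001]
contact_force: [0.3, -7.7, -3.6]
width: 0.0497
gripper_force: 62.6
clock: 4.4
position: [0.5383, -0.1092, 0.0695]
ee_rot: [0.003, 0.629, 0.777, -0.002]
contact_force: [-0.0, -12.8, -4.9]
width: 0.0494
gripper_force: 62.8
```

```bash
python3 -m inch '[{"claw":-1,"travel":[0.004,-0.02,0],"turn":0},{"claw":-1,"travel":[0.004,-0.02,-0.008],"turn":0},{"claw":-1,"travel":[0.004,-0.02,-0.015],"turn":0},{"claw":-1,"travel":[0.004,-0.02,-0.015],"turn":0}]'
python3 -m inch '[{"claw":1,"travel":[0,0,0],"turn":0},{"claw":1,"travel":[0,0,0],"turn":0},{"claw":1,"travel":[0,0,0],"turn":0},{"claw":1,"travel":[0,0,0.22],"turn":0},{"claw":1,"travel":[0,0,0.42],"turn":0}]'
python3 -m inch '[{"claw":1,"travel":[0.025,-0.118,0.04],"turn":0},{"claw":1,"travel":[0.05,-0.236,0.04],"turn":0},{"claw":1,"travel":[0.05,-0.236,-0.18],"turn":0},{"claw":1,"travel":[0.05,-0.236,-0.35],"turn":0},{"claw":1,"travel":[0.05,-0.236,-0.42],"turn":0}]'
```

```text
clock: 4.8
position: [0.5386, -0.1094, 0.0678]
ee_rot: [0.001, 0.63, 0.777, -0.0]
contact_force: [-1.9, -2.8, 7.6]
width: 0.0494
gripper_force: 64.3
clock: 5.3
position: [0.5373, -0.1083, 0.1501]
ee_rot: [-0.002, 0.63, 0.777, -0.0]
contact_force: [1.6, -0.6, 0.1]
width: 0.0856
gripper_force: 0.0
clock: 5.8
position: [0.5458, -0.1551, 0.0629]
ee_rot: [-0.003, 0.63, 0.777, -0.001]
contact_force: [0.3, -0.1, -0.8]
width: 0.0854
gripper_force: 0.0
```

```bash
python3 -m inch '[{"claw":-1,"travel":[0,0,0],"turn":0},{"claw":-1,"travel":[0,0,0],"turn":0},{"claw":-1,"travel":[0,0,0],"turn":0},{"claw":-1,"travel":[0,0,0],"turn":0},{"claw":-1,"travel":[0,0,0],"turn":0}]' 60
python3 -m inch '[{"claw":-1,"travel":[0,0,0.015],"turn":0},{"claw":-1,"travel":[0.004,-0.02,0.015],"turn":0},{"claw":-1,"travel":[0.008,-0.04,0.015],"turn":0},{"claw":-1,"travel":[0.0125,-0.06,0.015],"turn":0},{"claw":-1,"travel":[0.0125,-0.06,0.015],"turn":0}]' 60
python3 -m inch '[{"claw":-1,"travel":[0.002,-0.01,0],"turn":0},{"claw":-1,"travel":[0.004,-0.02,0],"turn":0},{"claw":-1,"travel":[0.004,-0.02,0],"turn":0}]'
```

```text
clock: 6.3
position: [0.5489, -0.1563, 0.0674]
ee_rot: [0.001, 0.63, 0.777, 0.0]
contact_force: [0.1, 0.2, 1.7]
width: 0.0493
gripper_force: 63.0
clock: 6.8
position: [0.5507, -0.1689, 0.0691]
ee_rot: [0.0, 0.63, 0.777, -0.0]
contact_force: [-0.7, 0.5, -1.7]
width: 0.0495
gripper_force: 62.8
clock: 7.1
position: [0.5515, -0.1725, 0.0691]
ee_rot: [0.0, 0.63, 0.777, -0.0]
contact_force: [-0.6, 0.6, -1.5]
width: 0.0495
gripper_force: 62.8
```

```bash
python3 -m inch '[{"claw":-1,"travel":[0.002,-0.01,0],"turn":0},{"claw":-1,"travel":[0.004,-0.02,0],"turn":0},{"claw":-1,"travel":[0.004,-0.02,0],"turn":0}]'
python3 -m inch '[{"claw":-1,"travel":[0.001,-0.005,0],"turn":0},{"claw":-1,"travel":[0.002,-0.01,0],"turn":0},{"claw":-1,"travel":[0.002,-0.01,0],"turn":0}]'
python3 -m inch '[{"claw":-1,"travel":[0.001,-0.005,0],"turn":0},{"claw":-1,"travel":[0.002,-0.01,0],"turn":0},{"claw":-1,"travel":[0.002,-0.01,0],"turn":0}]'
```

```text
clock: 7.4
position: [0.5524, -0.1766, 0.0693]
ee_rot: [0.0, 0.63, 0.777, -0.0]
contact_force: [-0.9, 1.2, -1.6]
width: 0.0496
gripper_force: 62.7
clock: 7.7
position: [0.5527, -0.1783, 0.0693]
ee_rot: [0.0, 0.63, 0.777, -0.0]
contact_force: [0.2, 0.4, -1.7]
width: 0.0494
gripper_force: 62.7
clock: 8.0
position: [0.5531, -0.1804, 0.0693]
ee_rot: [0.0, 0.63, 0.777, -0.0]
contact_force: [-0.7, 1.2, -1.2]
width: 0.0495
gripper_force: 62.7
```

```bash
python3 -m inch '[{"claw":-1,"travel":[0,0,-0.008],"turn":0},{"claw":-1,"travel":[0,0,-0.015],"turn":0},{"claw":-1,"travel":[0,0,-0.015],"turn":0},{"claw":1,"travel":[0,0,-0.015],"turn":0},{"claw":1,"travel":[0,0,-0.015],"turn":0}]'
python3 -m inch '[{"claw":1,"travel":[0,0,0],"turn":0},{"claw":1,"travel":[0,0,0.2],"turn":0},{"claw":1,"travel":[0,0.2,0.45],"turn":0},{"claw":1,"travel":[0,0.45,0.7],"turn":0},{"claw":1,"travel":[0,0.7,0.9],"turn":-0.04}]'
python3 -m inch '[{"claw":1,"travel":[0.1,0.9,0],"turn":-0.2},{"claw":1,"travel":[0.1,0.9,0],"turn":-0.2},{"claw":1,"travel":[0.1,0.9,0],"turn":-0.2},{"claw":1,"travel":[0.1,0.9,0],"turn":-0.2},{"claw":1,"travel":[0.1,0.9,0],"turn":-0.2}]'
python3 - <<'E'
from h import *
t=imaging.get_image("top")[:,:,::-1];s=imaging.get_image("side")[:,:,::-1]
cv2.imwrite("pics/t1.png",t);cv2.imwrite("pics/s1.png",s)
cv2.imwrite("pics/b.png",np.hstack([cv2.resize(t[150:220,340:440],(400,280)),cv2.resize(s[190:330,280:380],(400,560))[:280]]) if 0 else np.hstack([cv2.resize(t[140:240,340:440],(400,400)),cv2.resize(s[190:330,270:410],(400,400))]))
E
```

```text
clock: 8.5
position: [0.5536, -0.1807, 0.0666]
ee_rot: [0.001, 0.63, 0.777, -0.0]
contact_force: [-0.3, -0.6, 0.2]
width: 0.0766
gripper_force: 0.0
clock: 9.0
position: [0.5534, -0.0763, 0.216]
ee_rot: [0.001, 0.679, 0.734, 0.0]
contact_force: [0.9, -0.4, -1.1]
width: 0.0858
gripper_force: 0.0
clock: 9.5
position: [0.5733, 0.1084, 0.2142]
ee_rot: [-0.001, 0.871, 0.491, 0.001]
contact_force: [-0.4, -0.1, 0.1]
width: 0.0853
gripper_force: 0.0
```

View pics/b.png

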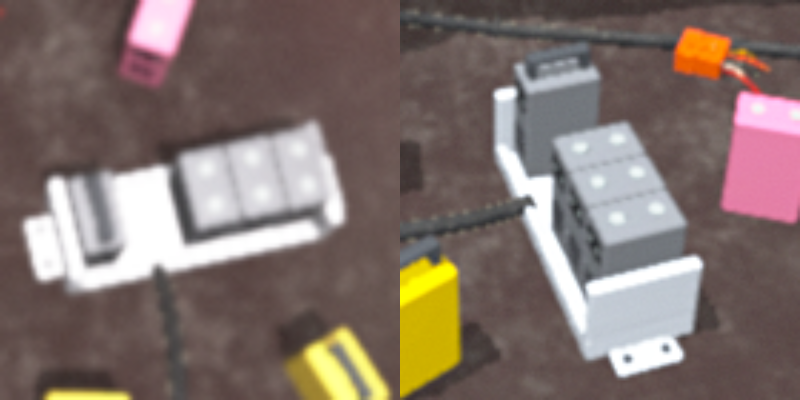

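The gap is open: head upright at the left cheek (crop (97,215) in the top view), the other three together at the right (250,180), and the row upright. Now over the dock.

```bash
python3 -m inch '[{"claw":1,"travel":[0.08,0.39,0],"turn":-0.24},{"claw":1,"travel":[0.08,0.39,0],"turn":-0.24},{"claw":1,"travel":[0.08,0.39,0],"turn":-0.24},{"claw":1,"travel":[0.08,0.39,0],"turn":-0.24},{"claw":1,"travel":[0.08,0.39,0],"turn":-0.24}]' 40
python3 -m inch '[{"claw":1,"travel":[0,0,0],"turn":-0.063},{"claw":1,"travel":[0,0,0],"turn":-0.063},{"claw":1,"travel":[0,0,0],"turn":-0.063},{"claw":1,"travel":[0,0,0],"turn":-0.063}]'
```

```text
clock: 10.1
position: [0.5893, 0.1804, 0.214]
ee_rot: [0.0, 0.99, 0.138, -0.0]
contact_force: [-0.2, 0.2, 0.7]
width: 0.0855
gripper_force: 0.0
clock: 10.5
position: [0.5892, 0.1804, 0.2143]
ee_rot: [0.0, 0.999, 0.043, -0.0]
contact_force: [0.4, -0.1, 0.6]
width: 0.0855
gripper_force: 0.0
```

```bash
python3 -m inch '[{"claw":1,"travel":[0.002,0.033,-0.2],"turn":-0.003},{"claw":1,"travel":[0.002,0.033,-0.4],"turn":-0.003},{"claw":1,"travel":[0.002,0.033,-0.6],"turn":-0.003},{"claw":1,"travel":[0.002,0.033,-0.72],"turn":-0.003},{"claw":1,"travel":[0.002,0.033,-0.75],"turn":-0.003}]'
python3 -m inch '[{"claw":-1,"travel":[0,0,0],"turn":0},{"claw":-1,"travel":[0,0,0],"turn":0},{"claw":-1,"travel":[0,0,0],"turn":0},{"claw":-1,"travel":[0,0,0],"turn":0},{"claw":-1,"travel":[0,0,0],"turn":0}]' 50
python3 -m inch '[{"claw":-1,"travel":[0,0,0],"turn":0},{"claw":-1,"travel":[0,0,0],"turn":0},{"claw":-1,"travel":[0,0,0.02],"turn":0}]'
```

```text
clock: 11.0
position: [0.5872, 0.187, 0.061]
ee_rot: [0.001, 0.999, 0.038, -0.003]
contact_force: [-0.3, -0.7, 0.5]
width: 0.0857
gripper_force: 0.0
clock: 11.5
position: [0.5906, 0.1881, 0.0659]
ee_rot: [-0.0, 0.999, 0.038, 0.002]
contact_force: [1.2, -0.4, 5.1]
width: 0.0293
gripper_force: 55.1
clock: 11.8
position: [0.5892, 0.1879, 0.0684]
ee_rot: [0.0, 0.999, 0.037, -0.0]
contact_force: [-0.8, -0.1, -1.1]
width: 0.0297
gripper_force: 54.7
```

```bash
python3 -m inch '[{"claw":-1,"travel":[0,0,0.15],"turn":0},{"claw":-1,"travel":[0,0,0.3],"turn":0},{"claw":-1,"travel":[0,0,0.45],"turn":0},{"claw":-1,"travel":[0,0,0.58],"turn":0},{"claw":-1,"travel":[0,0,0.58],"turn":0}]'
python3 -m inch '[{"claw":-1,"travel":[-0.15,-0.03,0],"turn":0},{"claw":-1,"travel":[-0.3,-0.06,0],"turn":0},{"claw":-1,"travel":[-0.45,-0.09,0],"turn":0},{"claw":-1,"travel":[-0.5,-0.1,0],"turn":0},{"claw":-1,"travel":[-0.5,-0.1,0],"turn":0}]'
python3 -m inch '[{"claw":-1,"travel":[0,0,-0.2],"turn":0},{"claw":-1,"travel":[0,0,-0.4],"turn":0},{"claw":-1,"travel":[0,0,-0.52],"turn":0},{"claw":-1,"travel":[0,0,-0.58],"turn":0},{"claw":-1,"travel":[0,0,-0.58],"turn":0}]'
python3 -m inch '[{"claw":-1,"travel":[0,0,-0.02],"turn":0},{"claw":-1,"travel":[0,0,-0.03],"turn":0},{"claw":-1,"travel":[0,0,-0.03],"turn":0}]'
```

```text
clock: 12.3
position: [0.5915, 0.1885, 0.1882]
ee_rot: [-0.001, 0.999, 0.038, 0.004]
contact_force: [0.4, 0.3, -1.2]
width: 0.0294
gripper_force: 54.6
clock: 12.8
position: [0.4875, 0.1677, 0.1834]
ee_rot: [0.0, 0.999, 0.038, -0.001]
contact_force: [0.4, 0.8, -1.9]
width: 0.0293
gripper_force: 54.6
clock: 13.3
position: [0.4896, 0.1679, 0.0665]
ee_rot: [0.0, 0.999, 0.037, -0.001]
contact_force: [-0.5, 0.7, -1.3]
width: 0.0292
gripper_force: 54.6
clock: 13.6
position: [0.4902, 0.1681, 0.0631]
ee_rot: [-0.0, 0.999, 0.038, 0.001]
contact_force: [-0.9, -1.2, -1.7]
width: 0.0298
gripper_force: 54.6
```

```bash
python3 -m inch '[{"claw":-1,"travel":[0,0,-0.008],"turn":0},{"claw":-1,"travel":[0,0,-0.008],"turn":0}]'
python3 -m inch '[{"claw":-1,"travel":[0,0,-0.008],"turn":0},{"claw":-1,"travel":[0,0,-0.008],"turn":0}]'
```

```text
clock: 13.8
position: [0.4897, 0.168, 0.0612]
ee_rot: [-0.0, 0.999, 0.038, 0.0]
contact_force: [0.2, 0.6, -2.2]
width: 0.0294
gripper_force: 54.6
clock: 14.0
position: [0.4899, 0.168, 0.0599]
ee_rot: [-0.0, 0.999, 0.038, 0.001]
contact_force: [-0.8, -0.7, 3.6]
width: 0.0294
gripper_force: 55.2
```

```bash
python3 -m inch '[{"claw":1,"travel":[0,0,0],"turn":0},{"claw":1,"travel":[0,0,0],"turn":0},{"claw":1,"travel":[0,0,0],"turn":0},{"claw":1,"travel":[0,0,0.2],"turn":0},{"claw":1,"travel":[0,0,0.4],"turn":0}]'
python3 -m inch '[{"claw":1,"travel":[0,0,0.1],"turn":0.23},{"claw":1,"travel":[0,0,0.1],"turn":0.23},{"claw":1,"travel":[0,0,0.1],"turn":0.23},{"claw":1,"travel":[0,0,0.1],"turn":0.23},{"claw":1,"travel":[0,0,0.1],"turn":0.23}]'
python3 -m inch '[{"claw":1,"travel":[0,0,0],"turn":0.23},{"claw":1,"travel":[0,0,0],"turn":0.23},{"claw":1,"travel":[0,0,0],"turn":0.23},{"claw":1,"travel":[0,0,0],"turn":0.23},{"claw":1,"travel":[0,0,0],"turn":0.23}]'
python3 -m inch '[{"claw":1,"travel":[0,0,0],"turn":0.04},{"claw":1,"travel":[0,0,0],"turn":0.04}]'
python3 - <<'E'
from h import *
s=imaging.get_image("side")[:,:,::-1]; cv2.imwrite("pics/s2.png",s); cv2.imwrite("pics/c.png",cv2.resize(s[80:240,210:410],(800,600)))
E
```

```text
clock: 14.5
position: [0.4884, 0.1677, 0.1388]
ee_rot: [0.0, 0.999, 0.037, -0.002]
contact_force: [0.4, 0.9, -0.6]
width: 0.0853
gripper_force: 0.0
clock: 15.0
position: [0.4893, 0.1679, 0.1591]
ee_rot: [0.0, 0.92, 0.391, -0.0]
contact_force: [-0.5, -0.7, 0.1]
width: 0.0854
gripper_force: 0.0
clock: 15.5
position: [0.4894, 0.1679, 0.1589]
ee_rot: [-0.0, 0.723, 0.691, -0.0]
contact_force: [-0.5, -0.0, -0.3]
width: 0.0853
gripper_force: 0.0
clock: 15.7
position: [0.4894, 0.1679, 0.159]
ee_rot: [-0.0, 0.68, 0.733, -0.0]
contact_force: [-0.4, -0.8, -0.2]
width: 0.0852
gripper_force: 0.0
```

View pics/c.png

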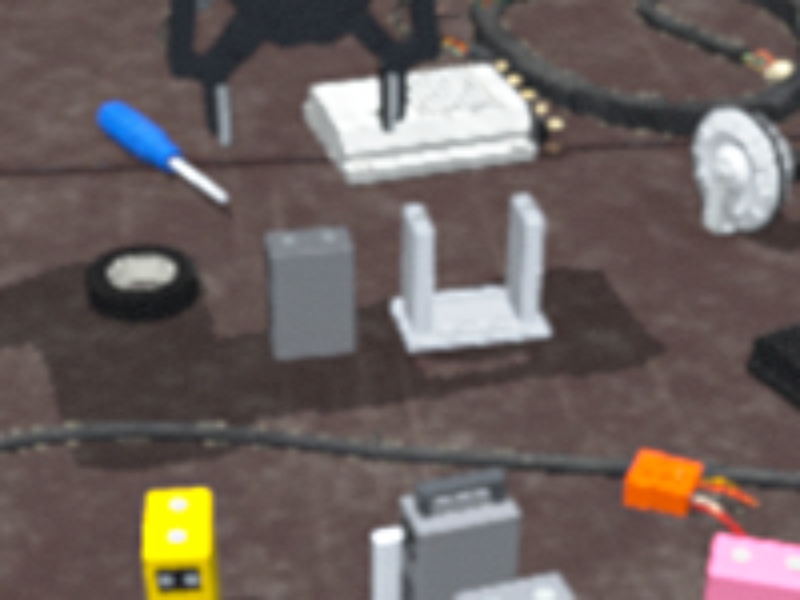

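The spare stands upright on the open bench at crop (310,295), clear of the empty dock at (470,320), with the open fingers above it. I'll check its position before regrasping.

```bash
python3 - <<'E'
from h import *
s=cv2.imread("pics/s2.png")
P=[plane("side",dot(s,b),.08) for b in((292.5,142.1),(282.5,143.5))]
d=P[0]-P[1]; print(P,(P[0]+P[1])/2,np.linalg.norm(d),np.degrees(np.arctan2(d[1],d[0])))
E
python3 -m inch '[{"claw":1,"travel":[0,0,-0.2],"turn":0},{"claw":1,"travel":[0,0,-0.38],"turn":0},{"claw":1,"travel":[0,0,-0.48],"turn":0},{"claw":1,"travel":[0,0,-0.495],"turn":0},{"claw":1,"travel":[0,0,-0.495],"turn":0}]'
```

```text
[array([0.5007, 0.1715, 0.08  ]), array([0.4767, 0.1695, 0.08  ])] [0.4887 0.1705 0.08  ] 0.024100640227228843 4.7838242237267
clock: 16.25
position: [0.4895, 0.1679, 0.0599]
ee_rot: [-0.0, 0.681, 0.733, -0.0]
contact_force: [0.6, 0.2, -0.5]
width: 0.0859
gripper_force: 0.0
```

```bash
python3 -m inch '[{"claw":-1,"travel":[0,0,0],"turn":0},{"claw":-1,"travel":[0,0,0],"turn":0},{"claw":-1,"travel":[0,0,0],"turn":0},{"claw":-1,"travel":[0,0,0],"turn":0},{"claw":-1,"travel":[0,0,0],"turn":0}]' 60
python3 -m inch '[{"claw":-1,"travel":[0,0,0.02],"turn":0},{"claw":-1,"travel":[0,0,0.2],"turn":0},{"claw":-1,"travel":[0,0,0.4],"turn":0},{"claw":-1,"travel":[0,0,0.6],"turn":0},{"claw":-1,"travel":[0,0,0.7],"turn":0}]'
```

```text
clock: 16.75
position: [0.4904, 0.1682, 0.0616]
ee_rot: [0.001, 0.68, 0.733, 0.001]
contact_force: [0.0, 0.3, 6.3]
width: 0.0494
gripper_force: 62.9
clock: 17.25
position: [0.4908, 0.1682, 0.2038]
ee_rot: [0.002, 0.68, 0.733, 0.002]
contact_force: [0.6, 0.9, -2.0]
width: 0.0494
gripper_force: 63.0
```

```bash
python3 -m inch '[{"claw":-1,"travel":[0.03,-0.17,0],"turn":0.01},{"claw":-1,"travel":[0.07,-0.4,0],"turn":0.02},{"claw":-1,"travel":[0.11,-0.6,0],"turn":0.03},{"claw":-1,"travel":[0.14,-0.8,0],"turn":0.044},{"claw":-1,"travel":[0.17,-0.98,0],"turn":0.044}]'
python3 -m inch '[{"claw":-1,"travel":[0.04,-0.2,0],"turn":0},{"claw":-1,"travel":[0.08,-0.4,0],"turn":0},{"claw":-1,"travel":[0.1,-0.55,0],"turn":0},{"claw":-1,"travel":[0.107,-0.585,0],"turn":0},{"claw":-1,"travel":[0.107,-0.585,0],"turn":0}]'
python3 -m inch '[{"claw":-1,"travel":[0,0,0],"turn":0},{"claw":-1,"travel":[0,0,0],"turn":0}]'
```

```text
clock: 17.75
position: [0.5231, -0.0298, 0.2001]
ee_rot: [-0.0, 0.628, 0.778, -0.0]
contact_force: [1.1, 0.9, -1.8]
width: 0.0492
gripper_force: 63.0
clock: 18.25
position: [0.5446, -0.1458, 0.1998]
ee_rot: [-0.0, 0.629, 0.778, 0.0]
contact_force: [0.0, -0.0, -1.6]
width: 0.0497
gripper_force: 63.0
clock: 18.45
position: [0.5444, -0.1435, 0.2001]
ee_rot: [-0.0, 0.627, 0.779, 0.0]
contact_force: [-0.3, 0.7, -1.8]
width: 0.0491
gripper_force: 63.0
```

```bash
python3 - <<'E'
from h import *
t=imaging.get_image("top")[:,:,::-1];s=imaging.get_image("side")[:,:,::-1]
cv2.imwrite("pics/d.png",np.hstack([cv2.resize(t[130:250,330:450],(400,400)),cv2.resize(s[170:330,260:420],(400,400))]))
E
```

```text
(no output)
```

View pics/d.png

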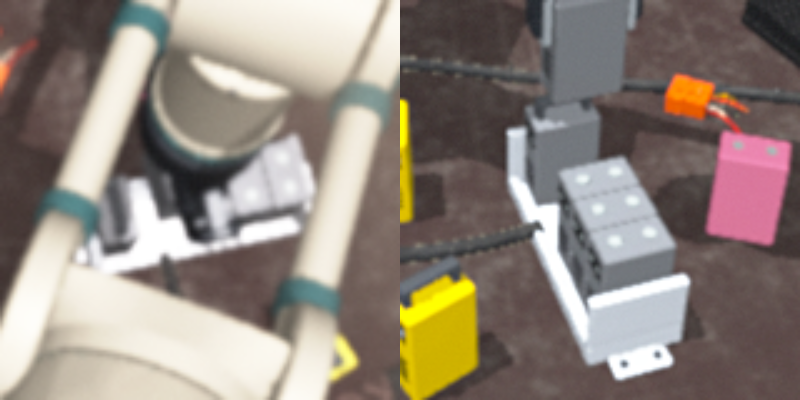

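The spare hangs above the gap in the side crop at (585,50), upright. The row is unchanged. Lowering in stages.

```bash
python3 -m inch '[{"claw":-1,"travel":[0.006,-0.007,-0.08],"turn":0},{"claw":-1,"travel":[0.006,-0.007,-0.2],"turn":0},{"claw":-1,"travel":[0.006,-0.007,-0.25],"turn":0},{"claw":-1,"travel":[0.006,-0.007,-0.3],"turn":0},{"claw":-1,"travel":[0.006,-0.007,-0.3],"turn":0}]'
python3 -m inch '[{"claw":-1,"travel":[0,0,-0.05],"turn":0},{"claw":-1,"travel":[0,0,-0.1],"turn":0},{"claw":-1,"travel":[0,0,-0.15],"turn":0},{"claw":-1,"travel":[0,0,-0.2],"turn":0},{"claw":-1,"travel":[0,0,-0.2],"turn":0}]'
```

```text
clock: 19.05
position: [0.5454, -0.1458, 0.1391]
ee_rot: [-0.001, 0.628, 0.779, -0.0]
contact_force: [-0.9, 0.3, -1.9]
width: 0.0494
gripper_force: 63.0
clock: 19.55
position: [0.5448, -0.146, 0.0983]
ee_rot: [-0.002, 0.628, 0.778, -0.001]
contact_force: [0.2, -0.3, -1.6]
width: 0.0491
gripper_force: 63.0
```

Free so far, with only the weight on the wrist. Down to the floor.

```bash
python3 -m inch '[{"claw":-1,"travel":[0,0,-0.04],"turn":0},{"claw":-1,"travel":[0,0,-0.08],"turn":0},{"claw":-1,"travel":[0,0,-0.12],"turn":0},{"claw":-1,"travel":[0,0,-0.135],"turn":0},{"claw":-1,"travel":[0,0,-0.135],"turn":0}]'
python3 -m inch '[{"claw":-1,"travel":[0,0,-0.008],"turn":0},{"claw":-1,"travel":[0,0,-0.008],"turn":0}]'
python3 -m inch '[{"claw":-1,"travel":[0,0,-0.008],"turn":0},{"claw":-1,"travel":[0,0,-0.008],"turn":0}]'
```

```text
clock: 20.05
position: [0.5457, -0.1463, 0.0724]
ee_rot: [-0.001, 0.628, 0.778, -0.0]
contact_force: [-0.6, -0.2, -2.1]
width: 0.0497
gripper_force: 63.0
clock: 20.25
position: [0.5462, -0.1465, 0.0717]
ee_rot: [0.0, 0.628, 0.778, 0.0]
contact_force: [0.6, -0.0, -2.0]
width: 0.0492
gripper_force: 63.0
clock: 20.45
position: [0.5461, -0.1465, 0.07]
ee_rot: [0.0, 0.628, 0.778, 0.0]
contact_force: [-0.4, 0.2, -2.0]
width: 0.0493
gripper_force: 63.0
```

```bash
python3 -m inch '[{"claw":-1,"travel":[0,0,-0.006],"turn":0},{"claw":-1,"travel":[0,0,-0.006],"turn":0}]'
python3 -m inch '[{"claw":-1,"travel":[0,0,-0.006],"turn":0},{"claw":-1,"travel":[0,0,-0.006],"turn":0}]'
```

```text
clock: 20.65
position: [0.5462, -0.1465, 0.0696]
ee_rot: [0.0, 0.628, 0.778, 0.0]
contact_force: [-1.7, -0.5, 4.2]
width: 0.0492
gripper_force: 63.6
clock: 20.85
position: [0.5462, -0.1466, 0.0696]
ee_rot: [0.001, 0.628, 0.778, 0.0]
contact_force: [-3.8, 1.5, 12.5]
width: 0.0495
gripper_force: 64.7
```

Touchdown at TCP z ≈ 0.0696, as expected (0.008 + about 0.061). I'll release, rise, and check.

```bash
python3 -m inch '[{"claw":-1,"travel":[0,0,0.006],"turn":0},{"claw":1,"travel":[0,0,0.006],"turn":0},{"claw":1,"travel":[0,0,0.006],"turn":0},{"claw":1,"travel":[0,0,0.006],"turn":0},{"claw":1,"travel":[0,0,0.006],"turn":0}]'
python3 -m inch '[{"claw":1,"travel":[0,0,0.1],"turn":0},{"claw":1,"travel":[0,0,0.3],"turn":0},{"claw":1,"travel":[0,0,0.5],"turn":0},{"claw":1,"travel":[0,0,0.7],"turn":0},{"claw":1,"travel":[0,0,0.8],"turn":0}]'
python3 -m inch '[{"claw":1,"travel":[0,0.25,0],"turn":0},{"claw":1,"travel":[0,0.5,0],"turn":0},{"claw":1,"travel":[0,0.75,0],"turn":0},{"claw":1,"travel":[0,1,0],"turn":0},{"claw":1,"travel":[0,1,0],"turn":0}]'
python3 -m inch '[{"claw":1,"travel":[0,0.25,0],"turn":0},{"claw":1,"travel":[0,0.5,0],"turn":0},{"claw":1,"travel":[0,0.5,0],"turn":0}]'
python3 - <<'E'
from h import *
t=imaging.get_image("top")[:,:,::-1];s=imaging.get_image("side")[:,:,::-1]
cv2.imwrite("pics/t3.png",t);cv2.imwrite("pics/s3.png",s)
cv2.imwrite("pics/e.png",np.hstack([cv2.resize(t[140:240,340:440],(400,400)),cv2.resize(s[190:330,270:410],(400,400))]))
E
```

```text
clock: 21.35
position: [0.5461, -0.1465, 0.0685]
ee_rot: [-0.0, 0.628, 0.778, -0.0]
contact_force: [0.6, 0.1, -0.3]
width: 0.0856
gripper_force: 0.0
clock: 21.85
position: [0.5475, -0.147, 0.2325]
ee_rot: [0.003, 0.628, 0.778, 0.001]
contact_force: [-0.0, 0.1, -0.7]
width: 0.0853
gripper_force: 0.0
clock: 22.35
position: [0.5453, 0.0594, 0.2287]
ee_rot: [-0.001, 0.625, 0.78, 0.001]
contact_force: [-0.2, -1.0, 0.2]
width: 0.0853
gripper_force: 0.0
clock: 22.65
position: [0.5458, 0.1585, 0.2285]
ee_rot: [-0.001, 0.626, 0.78, 0.001]
contact_force: [-0.7, 0.2, -0.4]
width: 0.0852
gripper_force: 0.0
```

View pics/e.png

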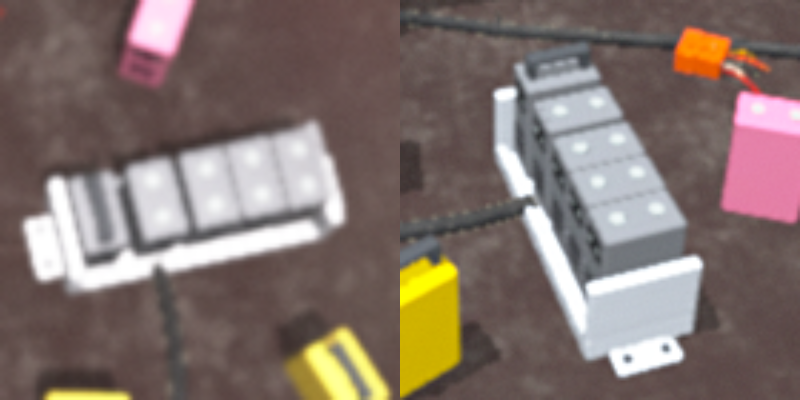

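The spare stands between the head (crop (97,215)) and its right neighbour (205,190) in the top view, at (155,200). All five modules are upright and level, and the robot is clear.

```bash
python3 -c "
from rig import ticket; print(ticket.sign_off())"
```

```text
the job is handed in; nothing more can be done
None
```

The spare now stands upright on the rack floor, immediately to the right of the module with the handle. I handed the job in at about 23 s of the 72 s allowed; no verdict came back.

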